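# Load a dowel into the cross-drilling jig

### The arm

A 6-joint arm with a two-finger parallel gripper is mounted at the origin on the work surface; the furniture and walls round the work are solid. World frame = base frame: x ahead of the robot, y to its left, z up, the work surface at z = 0. Lengths are in mm, angles in rad, forces in N, time in s.
With the tool pointing down it reaches from about 275 to 750 mm from the base axis. Payload 10.2 kg.
Tool frame: the origin (TCP) lies at the very end of the fingers, on their centre line; the grasp point (between the pads) lies 19 mm behind it (bot.grasp_offset is the distance from the TCP to the grasp point, in mm); z points along the fingers, y is the line along which they close (so a half turn about z gives the same grasp; the last joint's range is limited). The gripper opens to 88 mm and grips with 3 to 60 N. Pads are 18 mm wide; open, the fingers measure 123 mm over their backs; the gripper's body (75 mm by 187 mm) begins 45 mm behind the grasp point.
Start: joints at [-1.505, 0.313, 1.498, -0, 1.331, -0.223], TCP at [149.508, -503.268, 238.72] pointing down, gripper open.
Joint ranges: [-2.94, 2.94], [-0.97, 2.17], [0.19, 2.56], [-1.23, 4.37], [0.02, 3.11], [-2.88, 2.88]. Speed limits (rad/s): [2.39, 2.39, 3.01, 3.14, 3.14, 3.14].

### API

Orientations are given as a 3x3 rotation matrix whose columns are the frame's x, y, z axes.
In Python, from rig import bot, ik, imaging, spotter, readout gives the robot as it stands. Calls block until the motion is done:
- bot.reach(position, orientation): joint-space move of the TCP to a pose.
- bot.movel(position, velocity=150, frame=None, until_force=None): straight line of the TCP; frame=None keeps the orientation; velocity is the mean speed in mm/s. With until_force (N) it stops when the force on the tool has changed by that much, and returns True; else False.
- bot.move_j(angles): joint-space move.
- bot.set_gripper(opening, newtons=None): opening from 0.0 (shut) to 1.0 (fully open); newtons is the grip in N (None keeps the last); returns when the fingers have stopped.
- bot.wait(seconds).
- ik(position, orientation): joint angles nearest the present ones, or None.
- imaging.capture(name): name is "side" or "top"; returns a dict with "pixels" (420x560x3 uint8, blue, green, red), "camera_matrix" (3x3 intrinsics, pixels), "dist_coeffs" ([k1, k2, p1, p2, k3] as OpenCV has them; the pictures are not rectified), "origin" and "attitude" of the camera in the world. Camera axes: x right, y up, looking along -z (the intrinsics and any distortion apply to the point x, -y, -z); pixel columns grow to the right and rows downward; lengths in mm; the calibration is good to about 2 mm. A picture is of the moment at which its call begins. There is no depth.
A pose or a line that the arm cannot do raises bot.Unreachable and nothing moves.
- bot.hand_in(): hands the job in; it is judged then, once.
Trained networks look in a picture, given as the dict that the camera call returned (one of the last four; its "shot" number tells which), for a name from the list of things; names that differ only in an ending like _2 or _b are one class to them, and where a whole thing is asked for, a point or a joint stands for the part that bears it (a point fixed in the world has none). Each returns a list of dicts, best first, with "conf" (0 to 1); they miss things now and then, are a little off and sometimes report something else, mostly with a low value. They report only what shows in the picture. A call takes as long as a camera call.
- spotter.find_in(picture, label): "extent" ([centre column, centre row, width, height] in pixels, round what is visible of it).
- spotter.silhouettes(picture, label): "region" (420x560 bool, what is visible of it) and "extent" ([centre column, centre row, width, height] in pixels, round what is visible of it).
- spotter.mark_of(picture, label): "uv" ([column, row] in pixels: a listed point, or the origin of a listed thing).
Readings, each from a call of its own:
- readout.get_time_s(): time.
- readout.get_joints(): joint angles.
- readout.get_qd(): joint speeds.
- readout.get_joint_torque(): joint torques, N m.
- readout.get_position(): TCP position.
- readout.get_ee_rot(): TCP orientation.
- readout.get_ft_force(): force on the tool from outside, world axes, zero at the start.
- readout.get_torque(): the same for the moment, N m.
- readout.get_gripper_width(): opening from 0.0 (shut) to 1.0 (fully open).
- readout.get_finger_force(): force on a finger pad.
Only numpy, scipy, OpenCV 4.12 (cv2) and the standard library are available. Lean on these libraries where they do the work, as an engineer would, in place of code of your own. Each camera call takes 0.05 s, during which the arm holds its last target. There are 200 camera calls.

### The job

Load the drilling jig: push sideways on the top of the lying wooden dowel with a fingertip to roll it across the jig's bed until its whole length drops into the shallow groove along the red line, and then swing the open drill-guide leaf over by its red bar and push it down until its pads rest on the dowel. The dowel is only pushed, never picked up, and the things lying round the jig stay where they are.

Things in the scene. Friction and masses are not known exactly. Their poses are not given: they have to be found in the camera images.
- jig: Fixed drilling jig: plywood base, grey bed 215 mm (x) by 180 mm (y), bed top 18 mm above bench. Origin: on bench level under the middle of the red line; y axis along the line. Bed spans x -115 to +100 mm; 4 mm bead at x -109. Red line = floor of a groove 14 mm wide (x -7 to +7), 3 mm deep. Hinge pin of the leaf at x +55, 62 mm up, in cheeks (x 40 to 70, |y| to 50, 77 mm high).
- dowel: Loose pale wooden dowel, 30 mm diameter, 150 mm long, about 80 g; rolls easily, soon stops by itself. Origin: its centre, on the axis; its y axis along the dowel. Starts on the bed (axis 33 mm above bench), 50 to 80 mm from the red line towards the jig's -x, parallel to it within 1 degree. In the groove it sinks 1.7 mm (axis 31.3 mm up).
- drill_leaf (a joint): Angle of the drill-guide leaf about its hinge pin, rad. 0 = closed: level, V pads on the dowel in the groove, drill bush over the red line; 1.57 = upright. Starts open, leaning a little back (1.62 to 1.78; stop at 1.85); with no dowel it would sink to -0.15. Stiff hinge: stays where left, moves with 1.5 to 3 N at the red bar.
- leaf_bar (a point): Centre of the red round bar at the leaf's free end, 16 mm diameter, 64 mm long, parallel to jig y, 115 mm from the hinge pin. Leaf closed: 60 mm from the red line on jig -x, 62 mm above bench; upright: 177 mm up, over the pin. The leaf is a plate 46 mm wide, 8 mm thick; its steel bush stands 4 mm proud on top, its black V block reaches 21 mm below its mid-plane.
- sanding_block: Loose brown sanding block, 61 x 112 x 32 mm, beside the jig on its +y side; leave alone. Origin: centre of its underside.
- solvent_dropper: Small brown dropper bottle with a black top, 33 mm wide, 102 mm tall, standing beside the jig on its -y side; leave alone. Origin: centre of its underside.
- pencil_red: Loose red pencil, 7 x 121 x 7 mm, lying beside the jig on its -y side; leave alone. Origin: its middle, underside.

How it is judged:
By the outcome, as a careful person would: the job done as asked, in the order asked, and still so for the second after the job is handed in, with the robot touching nothing.
It also fails if it takes over 67 s, if anything falls off the work surface, if the arm or the gripper's body presses on something with over 40 N, if the wrist force passes 120 N, or if a joint passes its speed limit or range.

## Working session

There is one attempt and no reset: what is moved stays moved. The work goes in short steps, each a Python script; the robot and the scene stay as the last script left them, time stands still between calls to the robot, and variables do not carry over. Pictures are saved under pics/ and viewed, at most 10 in all, crops included, and the job is handed in when it is done.

```bash
mkdir -p pics; ls
python3 - <<'E'
from rig import bot, ik, imaging, spotter, readout
import cv2,numpy as np
np.set_printoptions(precision=4,suppress=True)
for n in("top","side"):
    p=imaging.capture(n); cv2.imwrite(f"pics/{n}0.png",p["pixels"])
    print(n,p["camera_matrix"],p["dist_coeffs"],p["origin"],p["attitude"])
    for l in("jig","dowel","leaf_bar","solvent_dropper","sanding_block","pencil_red"):
        r=spotter.mark_of(p,l); print(l,[(x["uv"],round(x["conf"],2)) for x in r[:2]])
print(readout.get_time_s(),readout.get_ee_rot())
E
```

```text
pics
rig.py
top [[483.8644   0.     279.434 ]
 [  0.     483.8644 213.2885]
 [  0.       0.       1.    ]] [-0.01  0.    0.    0.    0.  ] [ 460.0822   34.1877 1020.2107] [[ 0.0067  0.9934 -0.1144]
 [-0.9999  0.0077  0.009 ]
 [ 0.0098  0.1143  0.9934]]
jig [([326.4, 240.1], 0.57), ([283.1, 187.8], 0.19)]
dowel [([319.0, 266.1], 0.68)]
leaf_bar [([360.7, 198.4], 0.71)]
solvent_dropper [([376.9, 283.3], 0.63), ([392.9, 238.8], 0.51)]
sanding_block [([283.3, 189.4], 0.81)]
pencil_red [([374.8, 282.1], 0.57)]
side [[486.8001   0.     285.105 ]
 [  0.     486.8001 211.5616]
 [  0.       0.       1.    ]] [-0.0744  0.      0.      0.      0.    ] [ 279.2317 -318.0318  811.2659] [[ 0.8028  0.5076 -0.3129]
 [-0.5963  0.6858 -0.4173]
 [ 0.0027  0.5216  0.8532]]
jig [([318.1, 287.6], 0.87)]
dowel [([283.9, 289.2], 0.76)]
leaf_bar [([363.9, 234.7], 0.57)]
solvent_dropper [([364.1, 349.9], 0.86)]
sanding_block [([327.4, 220.0], 0.66)]
pencil_red [([306.3, 363.2], 0.69)]
0.7 [[ 0.9586  0.2848  0.    ]
 [ 0.2848 -0.9586 -0.0001]
 [-0.      0.0001 -1.    ]]
```

Run:
```python
import cv2
for n,(x,y) in(("top",(200,120)),("side",(190,150))):
    i=cv2.imread(f"pics/{n}0.png")[y:y+210,x:x+260]
    cv2.imwrite(f"pics/{n}0c.png",cv2.resize(i,None,fx=2.8,fy=2.8,interpolation=cv2.INTER_CUBIC))
```

```text
(no output)
```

View pics/top0c.png

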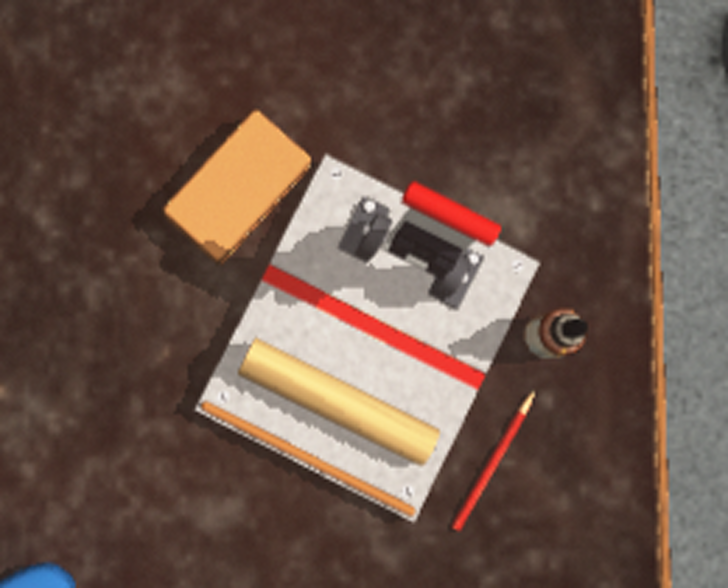

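View pics/side0c.png

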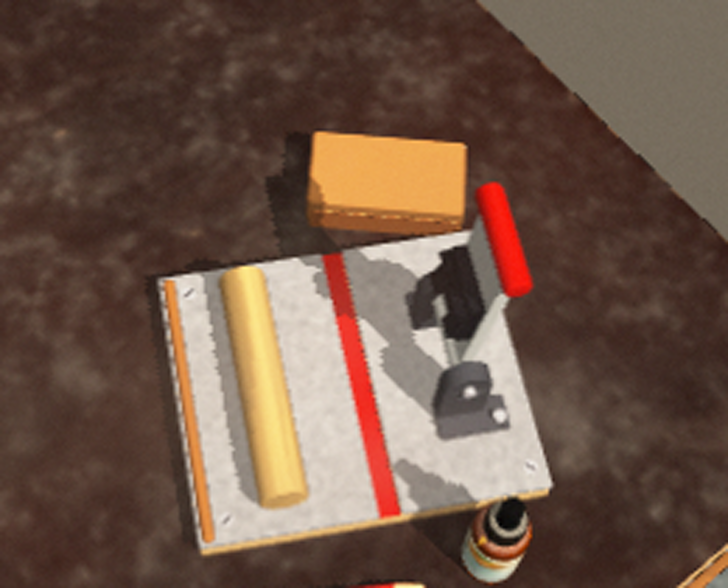

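The top view shows the jig rotated, with bed corners at crop (327,154), (540,262), (415,522) and (196,408). The red line runs (265,273) to (483,380), and the dowel lies below it. The side view shows the same layout, with the leaf leaning back, its bar at about (505,240), and the dropper near the +x/-y corner.

```bash
cat > h.py <<'E'
from rig import bot, ik, imaging, spotter, readout
import cv2,numpy as np
from scipy.optimize import least_squares
np.set_printoptions(precision=3,suppress=True)
F=np.diag([1,-1,-1.])
def proj(p,X):
    R=F@np.array(p["attitude"]).T; t=-R@np.array(p["origin"])
    return cv2.projectPoints(np.atleast_2d(X).astype(float),cv2.Rodrigues(R)[0],t,np.array(p["camera_matrix"]),np.array(p["dist_coeffs"]))[0][:,0]
def ray(p,uv,z):
    n=cv2.undistortPoints(np.array([[uv]],float),np.array(p["camera_matrix"]),np.array(p["dist_coeffs"]))[0,0]
    d=np.array(p["attitude"])@F@np.array([n[0],n[1],1]); o=np.array(p["origin"]); return o+d*(z-o[2])/d[2]
def Rz(a): return np.array([[np.cos(a),-np.sin(a),0],[np.sin(a),np.cos(a),0],[0,0,1]])
E
cat > loc.py <<'E'
from h import *
T=imaging.capture("top");S=imaging.capture("side")
ct=lambda *a:np.array(a)/2.8+[200,120]; cs=lambda *a:np.array(a)/2.8+[190,150]
obs=[(T,ct(327,154),(100,90,18)),(T,ct(540,262),(100,-90,18)),(T,ct(415,521),(-115,-90,18)),(T,ct(196,408),(-115,90,18)),
(T,ct(265,273),(0,90,15)),(T,ct(483,380),(0,-90,15)),(S,cs(333,254),(0,90,15)),(S,cs(390,516),(0,-90,15)),
(S,cs(203,545),(-115,-90,18)),(S,cs(550,487),(100,-90,18)),(S,cs(150,277),(-115,90,18))]
W=lambda q,X: Rz(q[2])@np.array(X,float)+[q[0],q[1],0]
f=lambda q:np.concatenate([proj(p,W(q,X))[0]-uv for p,uv,X in obs])
x0=ray(T,ct(374,327),15); r=least_squares(f,[x0[0],x0[1],-0.45],loss="soft_l1"); q=r.x
print("jig",q,np.abs(r.fun).round(1)); np.save("jig.npy",q)
J=lambda X: Rz(-q[2])@(np.array(X)-[q[0],q[1],0])
# dowel: fit outline via silhouettes
obs2=[]
for p in(T,S):
    m=spotter.silhouettes(p,"dowel")[0]["region"].astype(np.uint8)
    obs2.append((p,cv2.minAreaRect(cv2.findNonZero(m))))
def cyl(d):
    a=np.linspace(0,6.28,24); P=[W(q,W((d[0],d[1],d[2]),(15*np.cos(t),s*75,33+15*np.sin(t)))) for t in a for s in(-1,1)]
    return np.array(P)
def ori(r): 
    b=cv2.boxPoints(r); e=[b[1]-b[0],b[2]-b[1]]; v=max(e,key=np.linalg.norm); return np.arctan(v[1]/v[0]) if abs(v[0])>abs(v[1]) else np.pi/2-np.arctan(v[0]/v[1])
def g(d):
    o=[]
    for p,R in obs2:
        Q=cv2.minAreaRect(proj(p,cyl(d)).astype(np.float32)); o+=[Q[0][0]-R[0][0],Q[0][1]-R[0][1],50*(ori(Q)-ori(R))]
    return o
r=least_squares(g,[-60,0,0],diff_step=1e-3,x_scale=[10,10,.1]);print("dowel jig",r.x,np.array(r.fun))
def tri(l):
    a=spotter.mark_of(T,l)[0]["uv"];b=spotter.mark_of(S,l)[0]["uv"]
    r=least_squares(lambda X:np.concatenate([proj(T,X)[0]-a,proj(S,X)[0]-b]),[q[0],q[1],50]);return J(r.x),r.fun
print("bar",*tri("leaf_bar"))
for l in("solvent_dropper","pencil_red","sanding_block"): print(l,J(ray(S,spotter.mark_of(S,l)[0]["uv"],0)))
print("dropper top",J(ray(S,cs(510,512),102)),J(ray(T,ct(574,327),102)))
E
python3 loc.py
```

```text
jig [528.206 -86.273  -0.467] [1.  0.3 0.2 0.1 0.9 0.3 1.  0.3 0.4 0.7 1.  0.5 0.  0.2 0.7 0.5 0.8 1.3
 1.6 0.2 3.6 0.7]Traceback (most recent call last):
  File "loc.py", line 15, in <module>
    m=spotter.silhouettes(p,"dowel")[0]["region"].astype(np.uint8)
      ~~~~~~~~~~~~~~~~~~~~~~~~~~~~~~^^^
IndexError: list index out of range
```

```bash
python3 - <<'E'
s=open('loc.py').read()
s=s.replace('''    m=spotter''','''    n="top" if p is T else "side"
    while not (ss:=spotter.silhouettes(p,"dowel")): p=imaging.capture(n)
    m=ss[0]["region"].astype(np.uint8) #''').replace('# dowel','T=imaging.capture("top");S=imaging.capture("side")\n# dowel').replace('r=least_squares(g','T=imaging.capture("top");S=imaging.capture("side")\nr=least_squares(g')
s=s.replace(',(S,cs(150,277),(-115,90,18))]',']')
open('loc.py','w').write(s)
E
python3 loc.py
```

```text
jig [528.366 -86.603  -0.467] [0.8 0.4 0.  0.2 0.8 0.3 0.9 0.2 0.3 0.8 0.8 0.4 0.2 0.3 0.9 0.6 0.6 1.4
 1.8 0.3]
dowel jig [-62.947   0.      0.   ] [-0.041  0.338  0.028  0.315  0.374 -0.008]Traceback (most recent call last):
  File "loc.py", line 35, in <module>
    print("bar",*tri("leaf_bar"))
                 ~~~^^^^^^^^^^^^
  File "loc.py", line 33, in tri
    a=spotter.mark_of(T,l)[0]["uv"];b=spotter.mark_of(S,l)[0]["uv"]
      ~~~~~~~~~~~~~~~~~~~~^^^
IndexError: list index out of range
```

```bash
cat > bar.py <<'E'
from h import *
q=np.load("jig.npy"); 
J=lambda X: Rz(-q[2])@(np.array(X)-[q[0],q[1],0])
def mark(l,n):
    for _ in range(5):
        p=imaging.capture(n); m=spotter.mark_of(p,l)
        if m and m[0]["conf"]>.35: return p,m[0]["uv"]
def tri(l):
    o=[x for x in(mark(l,"top"),mark(l,"side")) if x]
    r=least_squares(lambda X:np.concatenate([proj(p,X)[0]-a for p,a in o]),[q[0],q[1],50]);return J(r.x),r.fun
if __name__=="__main__":
    print("bar",*tri("leaf_bar"))
    for l in("solvent_dropper","pencil_red","sanding_block"):
        p,u=mark(l,"side"); print(l,J(ray(p,u,0)))
    ct=lambda *a:np.array(a)/2.8+[200,120]; cs=lambda *a:np.array(a)/2.8+[190,150]
    p=imaging.capture("side");print(J(ray(p,cs(510,512),102)));p=imaging.capture("top");print(J(ray(p,ct(574,327),102)))
    R=Rz(q[2])
    for s in(1,-1):
        M=np.column_stack([R[:,0]*s,-R[:,1]*s,[0,0,-1]])
        for X in((-85,0,150),(-25,0,48),(110,0,200),(95,0,168),(0,0,145),(-60,0,70)):
            print(s,X,R@X+[q[0],q[1],0],ik(R@np.array(X)+[q[0],q[1],0],M))
E
python3 bar.py
```

```text
bar [ 62.424   2.89  180.449] [-1.221  1.826  1.827 -0.279]
solvent_dropper [  53.772 -120.976    0.   ]
pencil_red [ -44.32  -125.109    0.   ]
sanding_block [ 48.681 138.578   0.   ]
[  49.51  -122.899  102.   ]
[  52.132 -116.126  102.   ]
1 (-85, 0, 150) [452.471 -48.329 150.   ] [-0.365  0.258  1.822 -0.     1.062  1.673]
1 (-25, 0, 48) [506.044 -75.346  48.   ] [-0.377  0.523  1.747 -0.     0.871  1.661]
1 (110, 0, 200) [ 626.583 -136.135  200.   ] [-0.396  0.601  1.165 -0.     1.375  1.642]
1 (95, 0, 168) [ 613.19  -129.381  168.   ] [-0.395  0.593  1.263 -0.     1.285  1.643]
1 (0, 0, 145) [528.366 -86.603 145.   ] [-0.381  0.427  1.594 -0.     1.121  1.656]
1 (-60, 0, 70) [474.793 -59.586  70.   ] [-0.37   0.428  1.832 -0.     0.882  1.668]
-1 (-85, 0, 150) [452.471 -48.329 150.   ] [-0.365  0.258  1.822 -0.     1.062 -1.469]
-1 (-25, 0, 48) [506.044 -75.346  48.   ] [-0.377  0.523  1.747 -0.     0.871 -1.481]
-1 (110, 0, 200) [ 626.583 -136.135  200.   ] [-0.396  0.601  1.165 -0.     1.375 -1.5  ]
-1 (95, 0, 168) [ 613.19  -129.381  168.   ] [-0.395  0.593  1.263 -0.     1.285 -1.498]
-1 (0, 0, 145) [528.366 -86.603 145.   ] [-0.381  0.427  1.594 -0.     1.121 -1.485]
-1 (-60, 0, 70) [474.793 -59.586  70.   ] [-0.37   0.428  1.832 -0.     0.882 -1.474]
```

```bash
cat >> h.py <<'E'
q=np.load("jig.npy"); R=Rz(q[2]); M=np.column_stack([-R[:,0],R[:,1],[0,0,-1]])
Wd=lambda *X: R@np.array(X,float)+[q[0],q[1],0]
J=lambda X: Rz(-q[2])@(np.array(X)-[q[0],q[1],0])
def st(s): print(s,round(readout.get_time_s(),1),J(readout.get_position()),Rz(-q[2])@np.array(readout.get_ft_force()))
E
python3 - <<'E'
from h import *
bot.reach(Wd(-94,0,230),M); st("above")
print(bot.movel(Wd(-94,0,31),120,until_force=8)); st("down")
print(bot.movel(Wd(-60,0,31),30,until_force=10)); st("p1")
i=imaging.capture("side")["pixels"][150:360,190:450]
cv2.imwrite("pics/p1.png",cv2.resize(i,None,fx=2,fy=2))
E
```

```text
above 4.0 [-93.661  -0.536 229.975] [-0.236  0.267  0.274]
False
down 5.8 [-93.72    0.017  31.417] [-0.463 -0.267  0.4  ]
False
p1 7.1 [-60.142   0.003  30.993] [0.093 0.609 0.589]
```

View pics/p1.png

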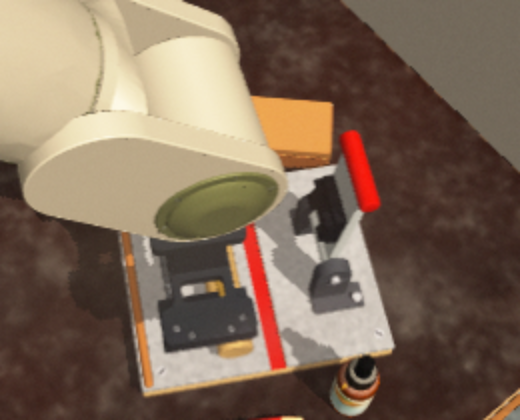

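The dowel (near end at about 235,350) is moving ahead of the fingers with hardly any force, so I'll carry on to the groove.

Run:
```python
from h import *
print(bot.movel(Wd(-27.5,0,31),25,until_force=10)); st("p2")
bot.wait(0.3)
bot.movel(Wd(-60,0,31),80); bot.movel(Wd(-75,0,200),150); bot.reach(Wd(-130,0,260),M); st("up")
for n in("top","side"):
    y,x=(120,200) if n=="top" else (150,190)
    p=imaging.capture(n)
    cv2.imwrite(f"pics/{n}2.png",cv2.resize(p["pixels"][y:y+210,x:x+260],None,fx=2.8,fy=2.8,interpolation=cv2.INTER_CUBIC))
    print(n,(proj(p,[Wd(0,s*75,z) for s in(1,-1) for z in (31.3,)])-[x,y])*2.8,[d["uv"] for d in spotter.mark_of(p,"dowel")[:1]],proj(p,Wd(0,0,31.3)))
```

```text
False
p2 8.6 [-27.628   0.016  30.991] [-0.464 -0.295  0.623]
up 11.2 [-129.988    0.001  259.809] [-0.049 -0.286  0.428]
top [[283.394 277.705]
 [466.728 371.201]] [[333.8, 237.1]] [[333.852 235.825]]
side [[339.243 263.206]
 [389.345 485.064]] [[320.5, 281.4]] [[319.731 281.92 ]]
```

View pics/side2.png

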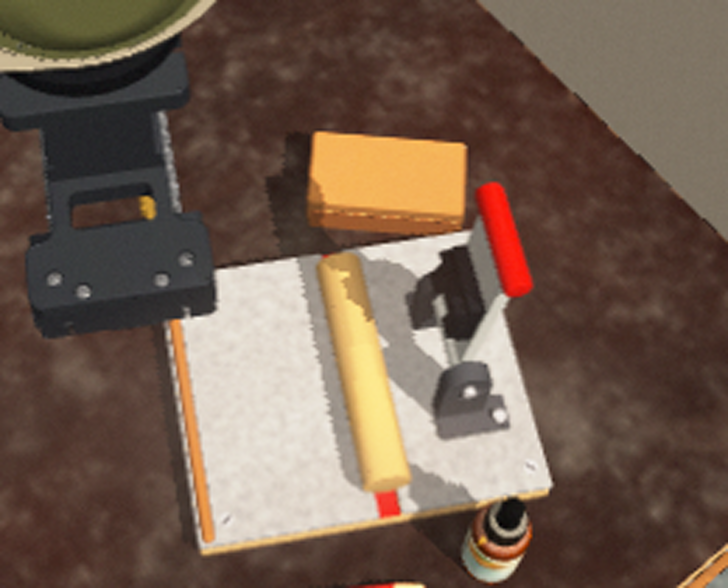

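The dowel's axis ends, at about (339,259) and (387,480), match the predicted seated axis within 5 crop pixels, so it lies along the groove. Next is the leaf.

Run:
```python
from h import *
bot.set_gripper(0.0,10)
bot.reach(Wd(98,0,260),M)
print(bot.movel(Wd(98,0,171),120,until_force=6)); st("down")
bar=lambda t:(55-115*np.cos(t),62+115*np.sin(t))
for t in(1.6,1.4,1.2,1.05,0.9):
    x,z=bar(t); hit=bot.movel(Wd(x+17,0,z-6+ (2 if t<1.1 else 0)),70,until_force=25); st(f"{t} {hit}")
    if hit: break
p=imaging.capture("side");cv2.imwrite("pics/leaf1.png",cv2.resize(p["pixels"][130:340,190:450],None,fx=2,fy=2))
```

```text
False
down 14.5 [ 98.289   0.096 172.034] [ 0.37  -0.895 -0.519]
1.6 False 14.9 [ 75.558   0.037 171.435] [0.909 0.126 0.08 ]
1.4 False 15.4 [ 52.708   0.018 169.415] [-0.695 -0.639  0.159]
1.2 False 15.9 [ 30.628   0.026 163.335] [ 0.32  -0.125 -0.214]
1.05 False 16.3 [ 15.06   -0.008 157.971] [-0.428 -0.297 -0.362]
0.9 False 16.7 [  0.717   0.02  148.258] [-0.002 -0.593  0.69 ]
```

View pics/leaf1.png

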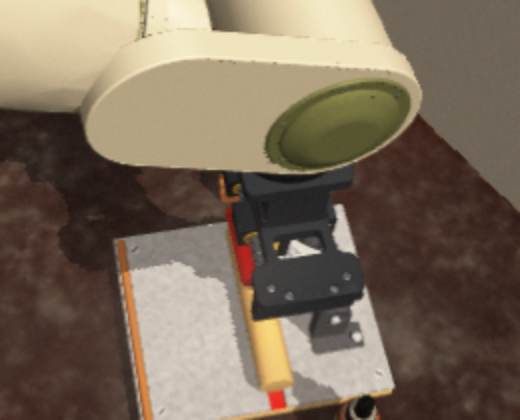

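The bar shows at about (238,245), in front of the fingers, so the leaf has swung over. Now I'll press it down from above.

Run:
```python
from h import *
bar=lambda t:(55-115*np.cos(t),62+115*np.sin(t))
bot.movel(Wd(6,0,150),80); bot.movel(Wd(6,0,195),120); bot.movel(Wd(-18,0,195),100)
print(bot.movel(Wd(-18,0,150),50,until_force=2)); st("touch")
for t in(0.7,0.5,0.35,0.2,0.1,0.04):
    x,z=bar(t); hit=bot.movel(Wd(x+1,0,z+8),50,until_force=20); st(f"{t} {hit}")
    if hit: break
else:
    x,z=bar(0); print(bot.movel(Wd(x+1,0,60),12,until_force=14)); st("end")
p=imaging.capture("side");cv2.imwrite("pics/leaf2.png",cv2.resize(p["pixels"][130:340,190:450],None,fx=2,fy=2))
```

```text
True
touch 18.6 [-19.295  -0.033 157.451] [1.367 0.423 0.551]
0.7 False 19.1 [-31.684  -0.004 144.066] [1.038 0.756 0.346]
0.5 False 19.8 [-44.845   0.021 125.143] [ 0.217 -0.404  0.435]
0.35 False 20.2 [-52.083  -0.008 109.274] [ 0.698  0.673 -0.24 ]
0.2 False 20.7 [-56.769  -0.017  92.674] [-0.537 -0.841 -1.112]
0.1 False 21.1 [-58.615  -0.019  81.177] [-0.729 -0.203  0.131]
0.04 False 21.4 [-59.078  -0.022  74.288] [-0.703 -0.369 -0.132]
True
end 22.1 [-58.927   0.043  69.397] [-3.234 -0.411  8.877]
```

Contact came at z = 69.4 (closed is about 70) with the force rising, so the pads appear to be on the dowel. I'll press a little more, back off and check.

Run:
```python
from h import *
print(bot.movel(Wd(-59,0,66),10,until_force=12)); st("press")
bot.movel(Wd(-62,0,150),100); bot.reach(Wd(-150,0,270),M); st("away")
for n,(y,x) in(("top",(120,200)),("side",(150,190))):
    p=imaging.capture(n)
    cv2.imwrite(f"pics/{n}3.png",cv2.resize(p["pixels"][y:y+210,x:x+260],None,fx=2.8,fy=2.8,interpolation=cv2.INTER_CUBIC))
    print(n,"bar",proj(p,Wd(-60,0,62)),[d["uv"] for d in spotter.mark_of(p,"leaf_bar")[:1]],"dowel",proj(p,Wd(0,0,31.3)),[d["uv"] for d in spotter.mark_of(p,"dowel")[:1]],(proj(p,[Wd(-60,32,62),Wd(-60,-32,62),Wd(0,75,31),Wd(0,-75,31)])-[x,y])*2.8)
```

```text
True
press 22.3 [-58.919   0.028  69.307] [-3.472 -1.29  11.207]
away 23.9 [-149.77    -0.067  268.933] [0.346 0.049 0.119]
top bar [[322.231 261.787]] [[322.5, 259.7]] dowel [[333.852 235.825]] [[333.5, 235.7]] [[301.724 376.213]
 [382.879 417.846]
 [283.372 277.746]
 [466.65  371.215]]
side bar [[285.606 280.294]] [[283.4, 280.3]] dowel [[319.731 281.92 ]] [[318.6, 280.7]] [[258.635 316.678]
 [277.118 414.85 ]
 [339.221 263.422]
 [389.304 485.228]]
```

View pics/side3.png

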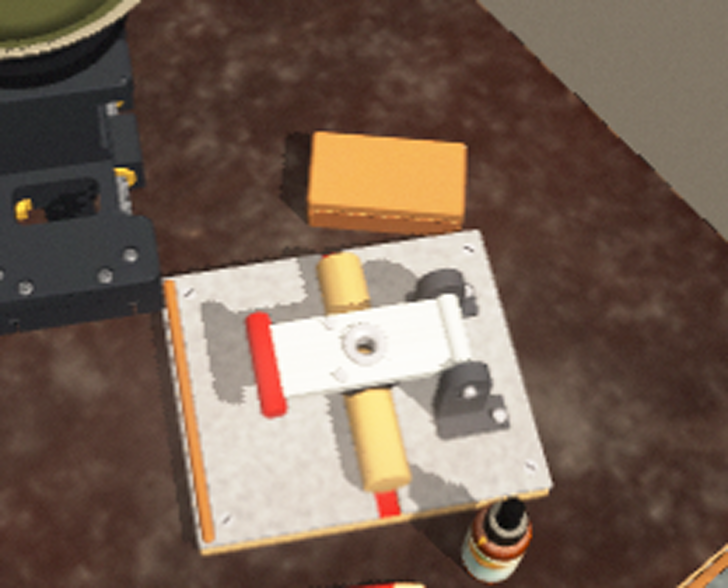

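View pics/top3.png

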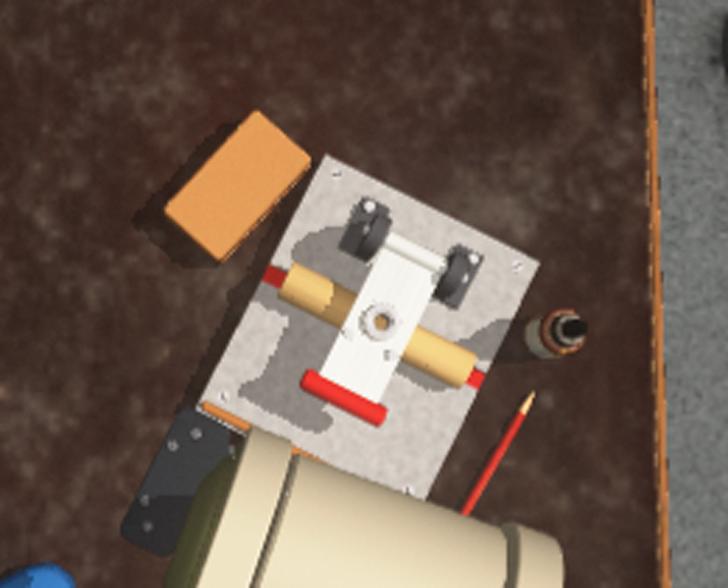

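The leaf is closed: bar at side (265,365) and top (343,398), right where the closed pose predicts. The dowel lies along the red line in both views, and the block, dropper and pencil haven't moved.

```bash
python3 -c "
from rig import bot
print(bot.hand_in())"
```

```text
the job is handed in; nothing more can be done
None
```

The job is handed in: the dowel is in the groove along the red line, the drill leaf is closed with its pads on the dowel, and the things round the jig were not moved (about 24 s of the 67 s used).

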